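# Turn the tube mould slot-up and chock it

## Task

The tube mould is about to be filled. Without lifting it, roll it along the table until its pouring slot faces straight up, then set one wooden chock flat on the table against each side of it, toe in and square to the tube, snug enough that it cannot roll away either way, and let go. Leave the rest of the bench where it is.

Things in the scene. Friction and masses are not known exactly. Their poses are not given: they have to be found in the camera images.
- mould: Tube mould lying on the table, own x along its axis, about straight ahead of the robot: 80 mm white pipe, 180 long, 450 g; ribbed grey screw caps, 84 across, cover 45 mm at each end. Origin: centre, on the axis, 42 mm up. It rolls on its ribs (42 mm per rad) and settles every 12 degrees. Grippy fingertips at mid-height slide it; stroked over the top it turns. y, z tell nothing of the slot.
- slot (a point): Centre of the mouth of the pouring slot, an opening in the pipe's wall 74 mm long (along the tube, at mid-length) and 26 mm wide; 40 mm from the axis, wall 3.5 mm thick. Own x along the tube, z straight out of the slot. It starts facing to either side or down, 57 to 180 degrees from upwards, perhaps hidden underneath.
- chock_a_center (a point): Brown wooden chock on the left (+y) side, 90 long, 46 wide, 40 high, 110 g. Point: its centre, 20 above its underside. x to the toe, z up. Side view: flat top x -45 (upright heel) to -8, then a 35 degree slope down to the toe, 3 thick, at x +45 (mm). Square and just touching the pipe between the caps, its centre is 59 mm level from the tube's axis (a cap: 62). Both alike; either may go on either side.
- chock_b_center (a point): Brown wooden chock on the right (-y) side, 90 long, 46 wide, 40 high, 110 g. Point: its centre, 20 above its underside. x to the toe, z up. Side view: flat top x -45 (upright heel) to -8, then a 35 degree slope down to the toe, 3 thick, at x +45 (mm). Square and just touching the pipe between the caps, its centre is 59 mm level from the tube's axis (a cap: 62). Both alike; either may go on either side.
- jar: Open glass jar with a wooden stirring stick, 82 mm across, at the back. A bystander: leave it alone.
- bottle_tall: Amber bottle, 42 mm across and 120 mm tall, standing near the robot on the left. A bystander: leave it alone.
- bottle_short: Amber bottle, 42 mm across and 85 mm tall, standing at the back. A bystander: leave it alone.
- jug: White plastic jug with a handle, 96 mm across, on the left. A bystander: leave it alone.
- spatula: Metal spatula, 260 mm long, lying flat near the robot on the right. A bystander: leave it alone.
There are look-alikes about, which are no part of the job. What is shaped like the part that bears chock_b_center but yellow is not meant.

How it is judged:
By the outcome, as a careful person would: the job done as asked, in the order asked, and still so for the second after the job is handed in, with the robot touching nothing.
It also fails if it takes over 72 s, if anything falls off the work surface, if the arm or the gripper's body presses on something with over 40 N, if the wrist force passes 120 N, or if a joint passes its speed limit or range.

## Robot

A 7-joint arm with a two-finger parallel gripper is mounted at the origin on the work surface. World frame = base frame: x ahead of the robot, y to its left, z up, the work surface at z = 0. Lengths are in m, angles in rad, forces in N, time in s.
With the tool pointing down it reaches from about 0.425 to 0.825 m from the base axis. Payload 3.6 kg.
Tool frame: the origin (TCP) lies where the fingers leave the gripper's body, on its centre line; the fingertips stand 73 mm ahead of it and the grasp point (between the pads) lies 54 mm ahead of it; x points along the fingers, y is the direction in which the jaws open and shut, and the axes are right-handed (so a half turn about x gives the same grasp; the last joint's range is limited). The gripper opens to 85 mm and grips with 20 to 120 N. Pads are 22 mm wide; open, the fingers measure 114 mm over their backs; the gripper's body (76 mm by 85 mm) begins 54 mm behind the grasp point. The pads swing forward as they close: fully open they stand 13 mm farther back than shut.
Start: joints at [1.089, 0.615, -0.013, 1.423, 0.008, 1.103, -0.04], TCP at [0.286, -0.584, 0.304] pointing down, gripper open.
Joint ranges: [-3.12, 3.12], [-0.3, 2.06], [-1.34, 1.32], [0.26, 2.42], [-1.36, 4.5], [0.01, 1.98], [-2.84, 2.84]. Speed limits (rad/s): [2.79, 2.79, 3.14, 3.14, 3.14, 3.14, 3.14].

## Interface

Orientations are given as a unit quaternion [x, y, z, w].
In Python, from station import arm, snapshot, camera_info, ticket gives the robot as it stands. Calls block until the motion is done:
- arm.movep(position, orientation): joint-space move of the TCP to a pose.
- arm.line_to(position, velocity=0.15, ori=None): straight line of the TCP; ori=None keeps the orientation; velocity is the mean speed in m/s.
- arm.move_j(angles): joint-space move.
- arm.move_gripper(opening, effort=None): opening from 0.0 (shut) to 1.0 (fully open); effort is the grip in N (None keeps the last); returns when the fingers have stopped.
- arm.pause(seconds).
- arm.ik(position, orientation): joint angles nearest the present ones, or None.
- snapshot(name): name is "side" or "top" or "wrist"; returns the picture (384x512x3 uint8, blue, green, red); there is no depth.
- camera_info(name): a dict with "fx", "fy", "cx", "cy" (pixels), "R" (3x3) and "t" (3): a world point X has camera coordinates R X + t; the wrist camera has in their place "T_tool_cam" (4x4, takes a point from camera to tool coordinates, whose origin is the TCP and whose axes are the tool frame's). Camera axes: x right, y down, z forward; pixel columns grow to the right and rows downward; lengths in m; the calibration is good to about 2 mm. The wrist camera is an equidistant fisheye: a pixel r from the principal point sees the ray r / f radians off the axis. A picture is of the moment at which its call begins: read the wrist's pose just before it. camera_info takes no time and is no camera call.
A pose or a line that the arm cannot do raises arm.MotionError and nothing moves.
- ticket.finish_job(): hands the job in, once; it reports no verdict.
Readings, each from a call of its own:
- arm.read_time(): time.
- arm.read_joint_positions(): joint angles.
- arm.read_dq(): joint speeds.
- arm.read_effort(): joint torques, N m.
- arm.read_tool_pos(): TCP position.
- arm.read_eef_rot(): TCP orientation.
- arm.read_ft_force(): force on the tool from outside, world axes, zero at the start.
- arm.read_wrist_torque(): the same for the moment, N m.
- arm.read_opening(): opening from 0.0 (shut) to 1.0 (fully open).
Only numpy, scipy, OpenCV 4.12 (cv2) and the standard library are available. Lean on these libraries where they do the work, as an engineer would, in place of code of your own. Each camera call takes 0.05 s, during which the arm holds its last target. There are 200 camera calls.

## Working session

There is one attempt and no reset: what is moved stays moved. The work goes in short steps, each a Python script; the robot and the scene stay as the last script left them, time stands still between calls to the robot, and variables do not carry over. Pictures are saved under pics/ and viewed, about 8 in all and at most 12, crops included, and the job is handed in when it is done.

```bash
mkdir -p pics; ls; python3 - <<'E'
from station import arm, snapshot, camera_info
import cv2,numpy as np
for n in("side","top"):
    i=snapshot(n); cv2.imwrite(f"pics/{n}0.png",i)
    c=camera_info(n); print(n,c)
c=camera_info("wrist");print(c)
print(arm.read_time(),arm.read_eef_rot(),arm.read_tool_pos())
a=cv2.imread("pics/top0.png");b=cv2.imread("pics/side0.png")
E
```

```text
pics
side {'fx': 376.8765751599573, 'fy': 376.8765751599573, 'cx': 251.40820072951885, 'cy': 195.28516058885063, 'R': array([[-0.89403392, -0.4479761 ,  0.00455759],
       [-0.31922148,  0.62987233, -0.70806673],
       [ 0.31432627, -0.63449055, -0.70613082]]), 't': array([0.45059341, 0.26165914, 1.22068128])}
top {'fx': 361.9298720186507, 'fy': 361.9298720186507, 'cx': 256.7171579813836, 'cy': 195.34832465621298, 'R': array([[-0.01702928, -0.99967293,  0.01907964],
       [-0.9834287 ,  0.01330171, -0.18080671],
       [ 0.18049378, -0.02184248, -0.98333357]]), 't': array([-0.06026872,  0.56223628,  1.54562859])}
{'fx': 297.3186396354542, 'fy': 297.3186396354542, 'cx': 256.4007123074307, 'cy': 195.86353601284358, 'T_tool_cam': array([[ 1.78638931e-04, -2.80052804e-01,  9.59984581e-01,
        -7.03484912e-02],
       [ 9.99999630e-01, -7.58119857e-04, -4.07248684e-04,
         5.93304309e-04],
       [ 8.41834509e-04,  9.59984298e-01,  2.80052565e-01,
        -7.09476561e-02],
       [ 0.00000000e+00,  0.00000000e+00,  0.00000000e+00,
         1.00000000e+00]])}
0.1 [-0.68869306 -0.16025083  0.68910356 -0.15861219] [ 0.2853028  -0.58345165  0.30282502]
```

View pics/top0.png

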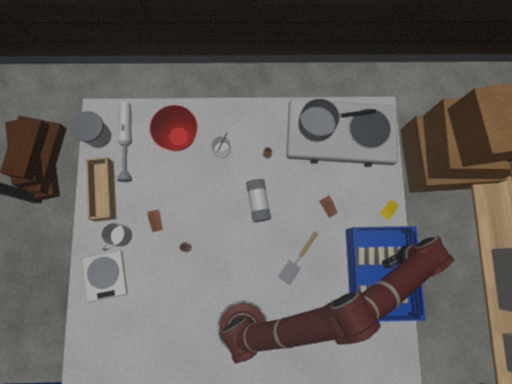

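View pics/side0.png

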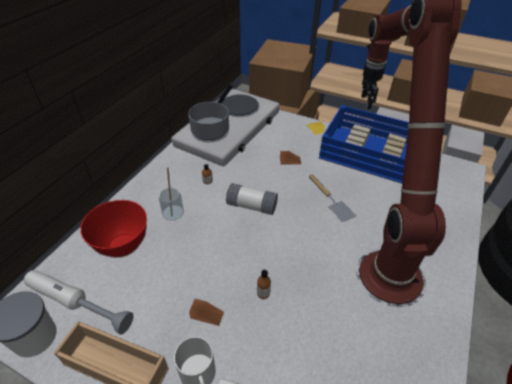

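Top view: the mould is at (259,200), with brown chocks at (155,220) left and (329,206) right. The look-alike is the yellow chock at (390,209), and the other brown things are the bottles at (185,247) and (267,152). Next I'll take close crops and first measurements.

```bash
cat > h.py <<'E'
import numpy as np, cv2
from station import arm, snapshot, camera_info, ticket
from scipy.spatial.transform import Rotation as Rn
def ray(n,uv,pose=None):
    c=camera_info(n); u,v=uv
    if n!="wrist":
        d=np.array([(u-c['cx'])/c['fx'],(v-c['cy'])/c['fy'],1]); R=c['R']
        return -R.T@c['t'], R.T@d
    p=np.array([u-c['cx'],v-c['cy']])/c['fx']; r=np.hypot(*p)
    d=np.array([*(p/max(r,1e-9)*np.sin(r)),np.cos(r)])
    T=c['T_tool_cam']; P,q=pose; R=Rn.from_quat(q).as_matrix()
    return P+R@T[:3,3], R@T[:3,:3]@d
def onplane(n,uv,z,pose=None):
    o,d=ray(n,uv,pose); return o+d*(z-o[2])/d[2]
def proj(n,X,pose=None):
    c=camera_info(n)
    if n!="wrist":
        p=c['R']@X+c['t']; return np.array([c['cx']+c['fx']*p[0]/p[2],c['cy']+c['fy']*p[1]/p[2]])
    T=c['T_tool_cam']; P,q=pose; R=Rn.from_quat(q).as_matrix()
    x=T[:3,:3].T@(R.T@(np.asarray(X)-P)-T[:3,3]); r=np.arctan2(np.hypot(x[0],x[1]),x[2])
    return np.array([c['cx'],c['cy']])+c['fx']*r*x[:2]/max(np.hypot(x[0],x[1]),1e-9)
def pose(): return np.array(arm.read_tool_pos()),np.array(arm.read_eef_rot())
def q(yd, tilt=None):
    # tool x down, tool y along horizontal direction angle yd (rad)
    x=np.array([0,0,-1.]); y=np.array([np.cos(yd),np.sin(yd),0]); 
    return Rn.from_matrix(np.stack([x,y,np.cross(x,y)],1)).as_quat()
E
python3 - <<'E'
from h import *
t=cv2.imread("pics/top0.png");s=cv2.imread("pics/side0.png")
def crop(i,u,v,w=22): return cv2.resize(i[v-w:v+w,u-w:u+w],(260,260),interpolation=cv2.INTER_CUBIC)
m=np.vstack([np.hstack([crop(t,155,220),crop(t,259,200,30),crop(t,329,206)]),np.hstack([crop(s,207,312),crop(s,252,198,30),crop(s,290,158)])])
cv2.imwrite("pics/m.png",m)
for n,i in(("top",t),("side",s)):
    h=cv2.cvtColor(i,cv2.COLOR_BGR2HSV)
    k=((h[...,0]<14)&(h[...,1]>110)&(h[...,2]>50)).astype(np.uint8)
    N,L,st,ce=cv2.connectedComponentsWithStats(k)
    for j in range(1,N):
        if 40<st[j,4]<800:
            r=cv2.minAreaRect(np.argwhere(L==j)[:,::-1].astype(np.float32)); b=cv2.boxPoints(r)
            print(n,ce[j].round(1),st[j,4],onplane(n,ce[j],.02).round(3),[onplane(n,x,.02)[:2].round(3).tolist() for x in b])
# mould white part + caps, hand approx
for uv in((259,200),(255,180.5),(264,219)): print(onplane("top",uv,.05).round(3))
for uv in((229,197),(276,202)): print(onplane("side",uv,.042).round(3))
E
```

```text
top [ 48.2 145.1] 420 [0.813 0.879 0.02 ] [[0.691, 0.948], [0.934, 0.902], [0.913, 0.837], [0.672, 0.886]]
top [ 18.1 180.3] 78 [0.65  0.998 0.02 ] [[0.634, 1.028], [0.666, 1.031], [0.665, 0.956], [0.633, 0.953]]
top [ 34.8 189.5] 122 [0.607 0.921 0.02 ] [[0.618, 0.979], [0.636, 0.888], [0.58, 0.872], [0.562, 0.962]]
top [328.6 204.5] 88 [ 0.521 -0.392  0.02 ] [[0.538, -0.355], [0.56, -0.392], [0.49, -0.429], [0.469, -0.392]]
top [155.4 219.7] 135 [0.464 0.381 0.02 ] [[0.498, 0.414], [0.505, 0.371], [0.424, 0.354], [0.417, 0.397]]
top [383.1 298.2] 233 [ 0.109 -0.606  0.02 ] [[0.125, -0.542], [0.172, -0.614], [0.095, -0.666], [0.049, -0.594]]
top [360.2 314.4] 181 [ 0.045 -0.502  0.02 ] [[0.087, -0.452], [0.111, -0.519], [0.006, -0.555], [-0.017, -0.489]]
top [370.5 308.2] 42 [ 0.069 -0.549  0.02 ] [[0.088, -0.52], [0.101, -0.541], [0.043, -0.576], [0.031, -0.555]]
side [388.1  16.6] 169 [ 0.496 -2.234  0.02 ] [[0.607, -2.229], [0.431, -2.421], [0.383, -2.225], [0.552, -2.046]]
side [383.3  41.4] 48 [ 0.428 -1.776  0.02 ] [[0.459, -1.732], [0.47, -1.779], [0.394, -1.818], [0.383, -1.771]]
side [410.8  81.4] 59 [ 0.171 -1.309  0.02 ] [[0.149, -1.061], [0.218, -1.554], [0.199, -1.56], [0.132, -1.066]]
side [288.8 157.7] 171 [ 0.518 -0.386  0.02 ] [[0.564, -0.407], [0.494, -0.442], [0.469, -0.379], [0.537, -0.344]]
side [415.6 247.7] 172 [-0.05  -0.136  0.02 ] [[-0.012, -0.135], [-0.082, -0.17], [-0.087, -0.135], [-0.018, -0.1]]
side [262.5 282.6] 69 [0.355 0.22  0.02 ] [[0.371, 0.236], [0.372, 0.202], [0.336, 0.205], [0.335, 0.238]]
side [205.3 312. ] 509 [0.462 0.386 0.02 ] [[0.5, 0.418], [0.516, 0.363], [0.42, 0.351], [0.408, 0.406]]
[ 0.541 -0.079  0.05 ]
[ 0.629 -0.062  0.05 ]
[ 0.456 -0.099  0.05 ]
[ 0.62  -0.044  0.042]
[ 0.452 -0.1    0.042]
```

View pics/m.png

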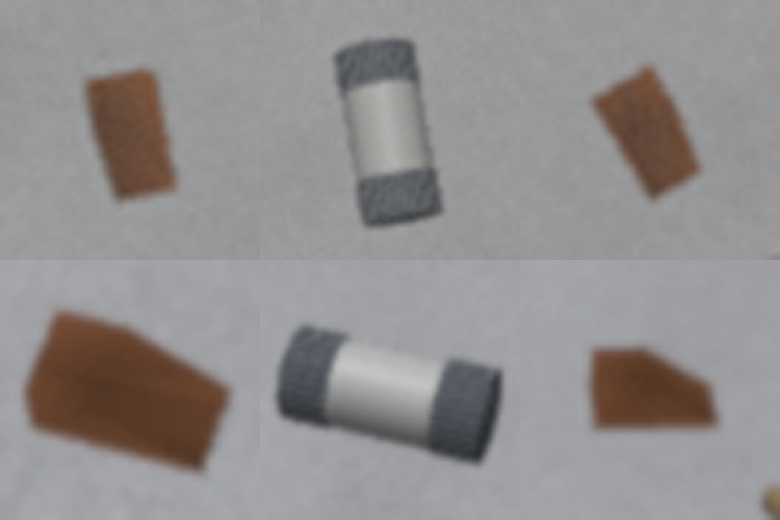

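Mould: axis about 12° from x, centre about (0.541,-0.080). Chock A has its toe toward the robot at about 192°, and B's is at about 208°. The slot isn't visible from the top or left, so it faces right-low or down. I'll look with the wrist camera from the right.

```bash
cat >> h.py <<'E'
def look(C,a,e,D,s=-1,side=1,off=0.0):
    """tool pose with wrist cam viewing C from the -n side (side=1), tool x dips e rad below horizontal"""
    A=np.array([np.cos(a),np.sin(a),0]); n=np.array([-np.sin(a),np.cos(a),0])*side
    x=n*np.cos(e)-np.array([0,0,1])*np.sin(e); y=s*A; z=np.cross(x,y)
    R=np.stack([x,y,z],1); T=camera_info("wrist")['T_tool_cam']
    cam=np.asarray(C)-D*(R@T[:3,2])+off*A
    return cam-R@T[:3,3], Rn.from_matrix(R).as_quat()
E
python3 - <<'E'
from h import *
C=[.541,-.08,.042]; a=np.radians(12)
done=False
for e in(40,50,60,70,80):
  for D in(.3,.26,.36):
    for s in(-1,1):
      p,qq=look(C,a,np.radians(e),D,s); k=arm.ik(p,qq)
      if k is not None and not done:
        print(e,D,s,p.round(3),np.round(k,2))
        try: arm.movep(p,qq); done=True
        except arm.MotionError as x: print(x)
if done:
    P=pose(); i=snapshot("wrist"); cv2.imwrite("pics/w1.png",i); print(P,arm.read_time(), [proj("wrist",np.array(C)+d,P).round() for d in ([0,0,0],[0,-.042,0])])
E
```

```text
40 0.3 -1 [ 0.578 -0.251  0.172] [ 0.41  1.02  0.35  1.27 -0.77  1.71 -1.98]
(array([ 0.57738   , -0.25240782,  0.17215708]), array([-0.26619001,  0.21585083,  0.72971084,  0.59167   ])) 1.9083 [array([256., 196.]), array([266., 178.])]
```

```bash
ls pics
```

```text
m.png
side0.png
top0.png
w1.png
```

View pics/w1.png

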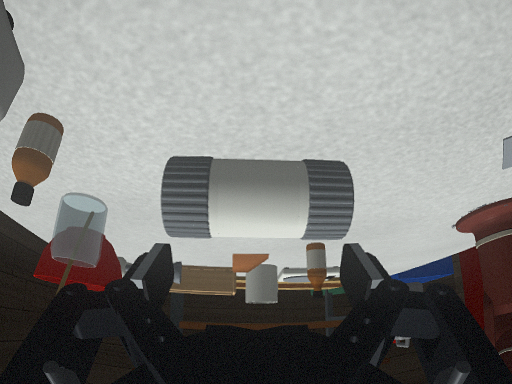

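No slot can be seen from the right either: the caps span columns 163–353, rows 157–240, and the mould sits where expected. The slot must be underneath, so I'll roll left with the open fingers on the two caps. First a trial stroke.

```bash
cat >> h.py <<'E'
Z=np.array([0,0,1.])
def axes(a): return np.array([np.cos(a),np.sin(a),0]),np.array([-np.sin(a),np.cos(a),0])
def down(fmin=6,step=.001,zmin=.125):
    f0=arm.read_ft_force()[2]; p=np.array(arm.read_tool_pos())
    while p[2]>zmin:
        p=p-step*Z; arm.line_to(p,velocity=.04)
        f=arm.read_ft_force()[2]-f0
        if f>fmin: break
    return p,f
def stroke(C,a,o0,L,fmin=6,v=.08,ztop=.158):
    A,n=axes(a); s=np.array([*C[:2],0])+o0*n
    arm.line_to(s+ztop*Z,velocity=.2); p,f=down(fmin); print("contact z",p[2].round(4),"f",round(f,1))
    arm.line_to(p+n*L,velocity=v); print("F",np.round(arm.read_ft_force(),1))
    arm.line_to(p+n*L+.03*Z,velocity=.15)
E
python3 - <<'E'
from h import *
C=[.541,-.08]; a=np.radians(12); A,n=axes(a); qq=q(a+np.pi)
p=np.array(arm.read_tool_pos()); arm.line_to(p+.06*Z,velocity=.2)
t=np.array([*C,.17])-.01*n; arm.movep(t,qq); print(arm.read_ft_force(),arm.read_time())
arm.move_gripper(1.0)
stroke(C,a,-.010,.04)
P=pose(); i=snapshot("wrist"); cv2.imwrite("pics/w2.png",i); j=snapshot("side"); cv2.imwrite("pics/s2.png",j)
print(P[0],arm.read_time())
cv2.imwrite("pics/c2.png",np.hstack([cv2.resize(i,(400,300)),cv2.resize(j[120:280,180:340],(300,300))]))
E
```

```text
[ 0.46859675  0.68123324 -0.48534732] 3.3333
contact z 0.1403 f 8.4
F [ 1.2  0.5 10.3]
[ 0.53449467 -0.05096419  0.17038875] 9.15
```

View pics/c2.png

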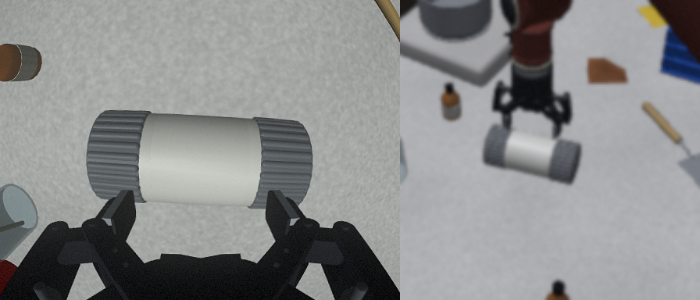

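The tube is imaged at about (256,202), slightly yawed. I'll measure the axis from the pipe/cap boundaries.

```bash
cat >> h.py <<'E'
def axis_from(m1,m2,P):
    """midline pixels of the two pipe/cap borders in the wrist view -> centre, yaw"""
    X=[onplane("wrist",m,.042,P) for m in(m1,m2)]
    X.sort(key=lambda x:x[0]); d=X[1]-X[0]
    return (X[0]+X[1])/2, np.arctan2(d[1],d[0]), np.linalg.norm(d)
def findmould(img,P,guess):
    """white pipe blob near the projected guess -> centre, yaw, length (wrist view)"""
    h=cv2.cvtColor(img,cv2.COLOR_BGR2HSV); g=cv2.GaussianBlur(h[...,2],(5,5),0)
    u,v=proj("wrist",np.array([*guess[:2],.06]),P); 
    w=(g>GTH).astype(np.uint8); w=cv2.morphologyEx(w,cv2.MORPH_OPEN,np.ones((5,5)))
    N,L,st,ce=cv2.connectedComponentsWithStats(w)
    j=min([k for k in range(1,N) if st[k,4]>3000],key=lambda k:np.hypot(*(ce[k]-[u,v])))
    return st[j],ce[j],cv2.minAreaRect(np.argwhere(L==j)[:,::-1].astype(np.float32))
GTH=185
E
python3 - <<'E'
from h import *
i=cv2.imread("pics/w2.png"); P=pose(); s=1.28
print(axis_from((143.5*s,156.5*s),(254*s,163*s),P))
g=cv2.GaussianBlur(cv2.cvtColor(i,cv2.COLOR_BGR2HSV)[...,2],(5,5),0)
print(g[100:290:8,256]); print(g[195,90:420:8],g[60:130:10,100])
i1=cv2.imread("pics/w1.png");g=cv2.cvtColor(i1,cv2.COLOR_BGR2GRAY);print(g[120:260:8,256])
# side view: pipe before/after
for f in("side0","s2"):
    g=cv2.cvtColor(cv2.imread(f"pics/{f}.png"),cv2.COLOR_BGR2GRAY); w=(g[170:230,215:300]>170).astype(np.uint8)
    N,L,st,ce=cv2.connectedComponentsWithStats(w); j=1+st[1:,4].argmax(); c=ce[j]+[215,170]; print(f,c,st[j],onplane("side",c,.06))
E
```

```text
(array([ 0.53636272, -0.05793964,  0.042     ]), np.float64(0.1469716108334794), np.float64(0.10103094298920273))
[179 172 171 169 174 170 106 117 136 152 161 172 183 193 201 205 201 195
 190 183 162 167 166 171]
[173 174 167  87  83  80  78  79  83  87  92 145 185 188 186 186 186 185
 184 183 182 180 179 178 177 177 176 175 175 175 172  99  91  88  83  80
  75  74  74 167 169 175] [171 171 171 164 174 163 169]
[203 204 203 200 203  97 103 103 114 127 154 171 189 212 219 201 197 104]
side0 [250.79207921 193.35148515] [ 24  18  24  12 202] [ 0.54783217 -0.08174777  0.06      ]
s2 [260.38036581 203.53900709] [   0    0   85   60 2679] [ 0.49325621 -0.0505085   0.06      ]
```

The tube moved about 22 mm along n and now has a yaw of about 8–9°. Side force was only about 1 N, so it rolled cleanly. I'll do two more strokes and look again.

```bash
sed -i 's/ztop=.158/ztop=.1425/' h.py
cat > see.py <<'E'
from h import *
import sys
def see(name):
    P=pose(); i=snapshot("wrist"); cv2.imwrite(f"pics/{name}.png",i); np.save(f"pics/{name}.npy",np.concatenate(P)); return i,P
E
python3 - <<'E'
from h import *; from see import see
a=np.radians(9); A,n=axes(a); C=np.array([.536,-.058]); qq=q(a+np.pi)
p=np.array(arm.read_tool_pos()); arm.line_to(np.array([*C,.165])-.012*n,velocity=.2,ori=qq)
stroke(C,a,-.012,.046)
C=C+.023*n[:2]; arm.line_to(np.array([*C,.165])-.012*n,velocity=.2)
stroke(C,a,-.012,.046)
C=C+.023*n[:2]
arm.line_to(np.array([*C,.20])-.06*n,velocity=.25)
i,P=see("w3"); print(C,arm.read_time())
E
```

```text
contact z 0.1407 f 6.5
F [-0.   1.   9.3]
contact z 0.1398 f 9.5
F [-2.8  0.6 19.1]
[ 0.52880401 -0.01256634] 13.8583
```

View pics/w3.png

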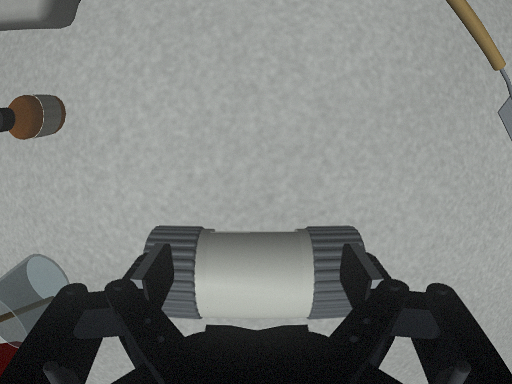

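The pipe is between columns ~199 and ~308, rows 231–318, and there's no slot visible yet (maybe an edge at the near rim, row 231). I'll measure, then continue with one more stroke and look from the right.

```bash
python3 - <<'E'
from h import *; from see import see
b=np.load("pics/w3.npy");P=(b[:3],b[3:])
C,a,l=axis_from((199,274),(309,275),P); print(C,np.degrees(a),l)
a=np.radians(9); A,n=axes(a); C=C[:2]
arm.line_to(np.array([*C,.165])-.012*n,velocity=.25)
stroke(C,a,-.012,.046)
C=C+.023*n[:2]
p,qq=look([*C,.05],a,np.radians(60),.25)
arm.line_to(np.array(arm.read_tool_pos())+.05*Z-.08*n,velocity=.3); arm.movep(p,qq)
i,P=see("w4"); print(C,arm.read_time())
E
```

```text
[ 0.52906814 -0.0046962   0.042     ] 8.289720993620739 0.09893733623371619
contact z 0.141 f 8.8
F [-0.8  0.5  7.9]
[0.52547015 0.01802063] 17.15
```

View pics/w4.png

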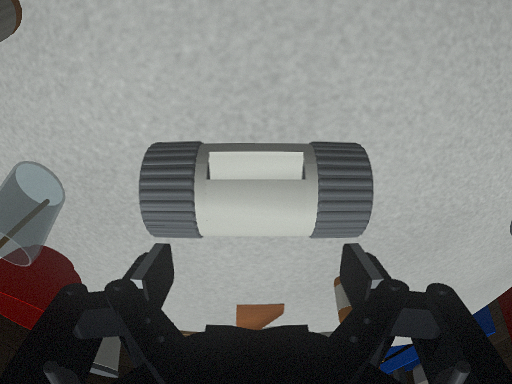

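The slot is visible at columns 208–304, rows 151–180. I'll work out its angle by intersecting rays with the pipe surface.

```bash
cat >> h.py <<'E'
def slotang(uv,C,a,P,r=.04,n_="wrist"):
    """angle from up (positive toward -n, i.e. right) of the ray hit on the pipe"""
    A,n=axes(a); o,d=ray(n_,uv,P); o=o-np.array([*C[:2],.042])
    o2=np.array([o@n,o[2]]); d2=np.array([d@n,d[2]]); 
    t=np.roots([d2@d2,2*o2@d2,o2@o2-r*r]); 
    if np.iscomplex(t).any(): return None
    h=o2+t.min()*d2; return np.degrees(np.arctan2(-h[0],h[1]))
E
python3 - <<'E'
from h import *
b=np.load("pics/w4.npy");P=(b[:3],b[3:])
C,a,l=axis_from((201,190),(313,190),P); print(C,np.degrees(a),l)
g=cv2.cvtColor(cv2.imread("pics/w4.png"),cv2.COLOR_BGR2GRAY)
print(list(enumerate(g[136:245:2,256],0)))
for v in (143,151,153,178,180,183): print(v,slotang((256,v),C,a,P))
E
```

```text
[0.52392473 0.01967899 0.042     ] 8.89912617609684 0.09739897100207767
[(0, np.uint8(164)), (1, np.uint8(165)), (2, np.uint8(159)), (3, np.uint8(166)), (4, np.uint8(86)), (5, np.uint8(91)), (6, np.uint8(92)), (7, np.uint8(95)), (8, np.uint8(198)), (9, np.uint8(191)), (10, np.uint8(190)), (11, np.uint8(191)), (12, np.uint8(190)), (13, np.uint8(193)), (14, np.uint8(195)), (15, np.uint8(193)), (16, np.uint8(193)), (17, np.uint8(194)), (18, np.uint8(192)), (19, np.uint8(189)), (20, np.uint8(185)), (21, np.uint8(186)), (22, np.uint8(146)), (23, np.uint8(149)), (24, np.uint8(152)), (25, np.uint8(155)), (26, np.uint8(161)), (27, np.uint8(161)), (28, np.uint8(162)), (29, np.uint8(168)), (30, np.uint8(170)), (31, np.uint8(172)), (32, np.uint8(172)), (33, np.uint8(177)), (34, np.uint8(179)), (35, np.uint8(183)), (36, np.uint8(186)), (37, np.uint8(189)), (38, np.uint8(189)), (39, np.uint8(192)), (40, np.uint8(194)), (41, np.uint8(194)), (42, np.uint8(193)), (43, np.uint8(193)), (44, np.uint8(191)), (45, np.uint8(191)), (46, np.uint8(193)), (47, np.uint8(187)), (48, np.uint8(187)), (49, np.uint8(190)), (50, np.uint8(172)), (51, np.uint8(165)), (52, np.uint8(169)), (53, np.uint8(178)), (54, np.uint8(173))]
143 None
151 94.27106206917574
153 90.45953548476676
178 57.810511721455015
180 55.66471816753679
183 52.48869907267654
```

The slot's edges are at about 57° and 93°, so its centre is about 75° right of up. That calls for roughly 72° more roll to the left: two strokes of about 36°, then check from above.

```bash
python3 - <<'E'
from h import *; from see import see
C=np.array([.5245,.0195]); a=np.radians(8.9); A,n=axes(a); qq=q(a+np.pi)
p=np.array(arm.read_tool_pos()); arm.movep(np.array([*C,.175])-.0135*n,qq)
for k in range(2):
    arm.line_to(np.array([*C,.165])-.0135*n,velocity=.25)
    stroke(C,a,-.0135,.0528); C=C+.0264*n[:2]
arm.line_to(np.array([*C,.20])+.025*n,velocity=.25)
i,P=see("w5"); print(C,arm.read_time())
E
```

```text
contact z 0.1394 f 10.5
F [-3.2 -0.2 18.1]
contact z 0.1408 f 6.4
F [-1.9  0.3 11.4]
[0.51633129 0.07166428] 22.4
```

View pics/w5.png

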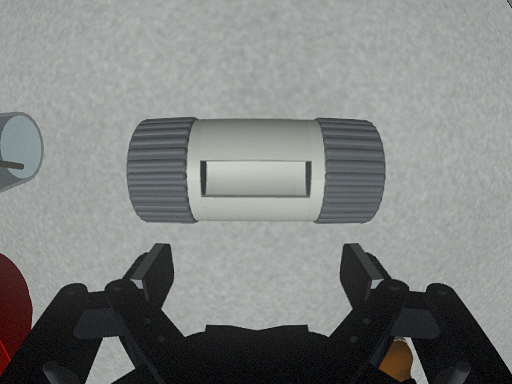

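The slot is now near the top, at rows 160–196 (columns 201–311). I'll compute the angle.

```bash
python3 - <<'E'
from h import *
b=np.load("pics/w5.npy");P=(b[:3],b[3:])
g=cv2.cvtColor(cv2.imread("pics/w5.png"),cv2.COLOR_BGR2GRAY).astype(int)
for u in(196,256,314): print(u,[ (v,g[v+1,u]-g[v-1,u]) for v in range(108,232) if abs(g[v+1,u]-g[v-1,u])>14])
for m in((170,170),(169,169),(171,171)):
    C,a,l=axis_from((191,m[0]),(319,m[1]),P); print(C,np.degrees(a),l)
    print([slotang((256,v),C,a,P) for v in(160,161,195,196)])
E
```

```text
196 [(116, np.int64(-17)), (117, np.int64(-88)), (118, np.int64(-88)), (120, np.int64(37)), (121, np.int64(15)), (219, np.int64(-53)), (220, np.int64(-93)), (221, np.int64(30)), (222, np.int64(118)), (223, np.int64(42))]
256 [(117, np.int64(-35)), (118, np.int64(-71)), (119, np.int64(-35)), (159, np.int64(-23)), (161, np.int64(48)), (162, np.int64(16)), (194, np.int64(-38)), (195, np.int64(-38)), (196, np.int64(37)), (197, np.int64(83)), (198, np.int64(37)), (221, np.int64(23))]
314 [(118, np.int64(-69)), (119, np.int64(-78)), (220, np.int64(-66)), (221, np.int64(-41)), (222, np.int64(89)), (223, np.int64(65))]
[0.51770963 0.07130115 0.042     ] 8.955559268899245 0.10160610833833732
[np.float64(20.27570625302248), np.float64(19.32990104813541), np.float64(-13.557912054424843), np.float64(-14.659968106231718)]
[0.51783483 0.07050093 0.042     ] 8.954707949899353 0.10152671992331355
[np.float64(19.11280010060525), np.float64(18.17157251923063), np.float64(-14.8497098500399), np.float64(-15.96829628246925)]
[0.51758427 0.07210248 0.042     ] 8.95641160777095 0.10168638989085466
[np.float64(21.444746048065653), np.float64(20.49383603321953), np.float64(-12.280821869533481), np.float64(-13.367632828152017)]
```

The slot centre is at about +2° (edges +20° and −16°), so straight up within the measuring error. The mould axis passes through (0.5177,0.0711) at a yaw of 8.96°. Next, chock A from close by.

```bash
cat >> h.py <<'E'
def chock(img,P,guess,toe):
    """brown blob near guess -> centre xy, toe angle (rad), size"""
    h=cv2.cvtColor(img,cv2.COLOR_BGR2HSV)
    k=((h[...,0]<16)&(h[...,1]>100)&(h[...,2]>40)).astype(np.uint8); k=cv2.morphologyEx(k,cv2.MORPH_OPEN,np.ones((3,3)))
    N,L,st,ce=cv2.connectedComponentsWithStats(k); uv=proj("wrist",np.array([*guess,.02]),P)
    j=min([i for i in range(1,N) if st[i,4]>800],key=lambda i:np.hypot(*(ce[i]-uv)))
    cs=max(cv2.findContours((L==j).astype(np.uint8),cv2.RETR_EXTERNAL,cv2.CHAIN_APPROX_NONE)[0],key=len)[:,0]
    cam=ray("wrist",(256,196),P)[0]; t=np.array([np.cos(toe),np.sin(toe)])
    pts=np.array([onplane("wrist",p,.02,P)[:2] for p in cs])
    for _ in range(2):
        c,(w,l),_a=cv2.minAreaRect((pts*1000).astype(np.float32)); b=cv2.boxPoints((c,(w,l),_a))/1000
        e=[b[1]-b[0],b[2]-b[1]]; e=max(e,key=np.linalg.norm); e=e/np.linalg.norm(e); t=e*np.sign(e@t)
        m=np.array([-t[1],t[0]])
    s=pts@t; y=pts@m; f=lambda v,z:cam[:2]+(v-cam[:2])*(cam[2]-z)/(cam[2]-.02)
    ym=(y.min()+y.max())/2
    heel=f(t*s.min()+m*ym,.04); toe_=f(t*s.max()+m*ym,.003)
    return (heel+toe_)/2,np.arctan2(t[1],t[0]),np.linalg.norm(heel-toe_),y.max()-y.min(),st[j]
E
python3 - <<'E'
from h import *; from see import see
g=np.array([.464,.383]); toe=np.radians(192)
a=np.radians(8.96)
for y0 in(toe-np.pi/2,toe+np.pi/2):
    print(np.degrees(y0),[arm.ik(np.array([*g,.08]),q(y0)), arm.ik(np.array([.505,.15,.08]),q(a+np.pi if y0<toe else a))])
z=np.array([np.sin(toe-np.pi/2),-np.cos(toe-np.pi/2)])
p=np.array(arm.read_tool_pos()); arm.line_to(p+.04*Z,velocity=.3)
arm.movep(np.array([*(g+.065*z),.21]),q(toe-np.pi/2))
i,P=see("w6"); print(chock(i,P,g,toe),arm.read_time(),proj("wrist",np.array([*g,.02]),P))
E
```

```text
102.00000000000001 [array([-0.13008796,  1.14638578, -1.15366343,  1.73866303,  1.17890588,
        1.12319062,  0.09291728]), array([-0.65485079,  0.82431662,  0.51590179,  1.98459963, -0.7814745 ,
        0.54002992, -2.56738369])]
282.0 [array([-0.86911343,  0.83849107,  0.23647153,  1.76334135, -0.32450088,
        0.57806871, -1.7961104 ]), array([ 0.14712402,  0.89776575, -0.7760775 ,  1.95944575,  0.9824788 ,
        0.71873575, -1.09113722])]
(array([0.45853556, 0.38252044]), np.float64(-2.9461508960801126), np.float64(0.08882369367905507), np.float64(0.0489906057327022), array([ 230,   66,   57,  102, 5554], dtype=int32)) 25.325 [257.48778399 119.01046193]
```

View pics/w6.png

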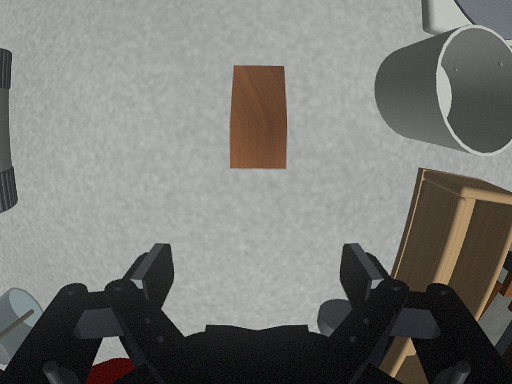

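A: centre (0.4585,0.3825), toe at 191.2°. The wider, taller heel is at the bottom of the image, which confirms it. It's clear of the jug. Now pick it and place it on the left, feeling for contact.

```bash
cat >> h.py <<'E'
G=.024
def pick(c,toe,zg=.080):
    t=np.array([np.cos(toe),np.sin(toe)]); p=np.array([*(c-G*t),0]); yd=toe-np.pi/2
    arm.move_gripper(.8,30); arm.movep(p+.15*Z,q(yd)); arm.line_to(p+zg*Z,velocity=.12)
    arm.move_gripper(0,30); print("opening",arm.read_opening(),"t",arm.read_time()); arm.line_to(p+.2*Z,velocity=.25)
def place(Cm,a,side,d0=.068,dmin=.0555,zg=.0805,thr=1.5):
    """side +1 left; chock toe toward the tube"""
    A,n=axes(a); n=n*side; toe=np.arctan2(-n[1],-n[0]); c=np.array([*Cm[:2],0]); yd=toe-np.pi/2; Q=q(yd)
    arm.movep(c+n*(d0+G)+.2*Z,Q); arm.line_to(c+n*(d0+G)+(zg+.006)*Z,velocity=.2); arm.line_to(c+n*(d0+G)+zg*Z,velocity=.04)
    arm.pause(.1); f0=np.array(arm.read_ft_force()); d=d0; fs=[]
    while d>dmin:
        d-=.0005; arm.line_to(c+n*(d+G)+zg*Z,velocity=.02); f=np.array(arm.read_ft_force())-f0; fs.append((round(d*1000,1),round(f@n,1),round(f[2],1)))
        if f@n>thr: break
    print("d,fn,fz",fs[-8:],"t",arm.read_time())
    return c+n*(d+G),n,d
E
python3 - <<'E'
from h import *; from see import see
Cm=np.array([.5177,.0711]); a=np.radians(8.96)
pick(np.array([.4585,.3825]),np.radians(191.2))
p,n,d=place(Cm,a,1)
print(arm.read_tool_pos(),p)
np.save("pics/pA.npy",p)
E
```

```text
opening 0.5338740181862159 t 27.1
d,fn,fz [(67.5, np.float64(1.5), np.float64(0.8)), (67.0, np.float64(2.0), np.float64(-0.5))] t 30.9333
[0.503727   0.1629078  0.08333111] [0.50352721 0.16098956 0.        ]
```

```bash
python3 - <<'E'
from h import *; from see import see
for k in range(3):
    print(arm.read_time(),np.round(arm.read_tool_pos(),4),np.round(arm.read_ft_force(),2)); arm.pause(.15)
i,P=see("w7"); s=snapshot("side"); cv2.imwrite("pics/s7.png",s)
cv2.imwrite("pics/c7.png",np.hstack([cv2.resize(i,(420,315)),cv2.resize(s[170:275,180:285],(315,315))]))
E
```

```text
30.9333 [0.5037 0.1629 0.0833] [-2.18  1.24 10.44]
31.0833 [0.5037 0.1629 0.0833] [-1.75  0.3  10.76]
31.2333 [0.5038 0.1629 0.0833] [-2.25  1.75 10.7 ]
```

View pics/c7.png

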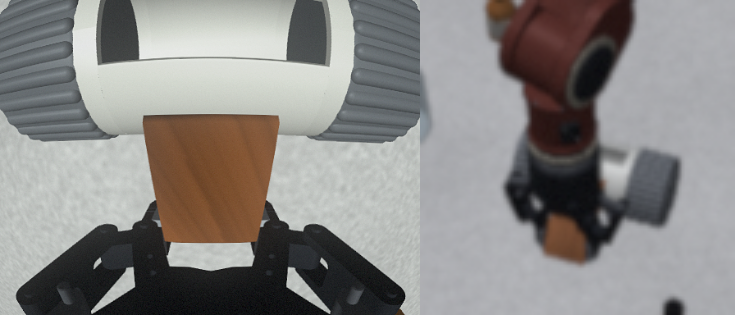

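The chock is pressing on the table (10 N) and being held back. I'll ease upward until only its weight is carried, then move in.

```bash
python3 - <<'E'
from h import *
p=np.load("pics/pA.npy")
for z in(.082,.0835,.085,.0865,.088):
    arm.line_to(p+z*Z,velocity=.04); arm.pause(.1)
    f=np.mean([arm.read_ft_force() for _ in range(5)],0); print(z,np.round(arm.read_tool_pos(),4),f.round(1))
print(arm.read_time(),np.round(p,4))
E
```

```text
0.082 [0.5039 0.1617 0.0835] [-0.5  1.7  7.6]
0.0835 [0.5038 0.1615 0.0839] [-0.3  3.1  4.3]
0.085 [0.5035 0.1607 0.0848] [0.  1.7 1.7]
0.0865 [0.5034 0.1604 0.0861] [-0.1 -1.  -1.2]
0.088 [0.5035 0.1609 0.088 ] [-0.  -0.6 -0.9]
33.2333 [0.5035 0.161  0.    ]
```

Free at z≈0.0865, touching the table at ≈0.0845. I'll approach at 0.086, feel for contact, then lower and release.

```bash
cat >> h.py <<'E'
def feel(p,n,zf,d,dmin,thr=1.2,step=.001):
    """p: TCP xy at d; creep along -n"""
    rd=lambda: np.mean([arm.read_ft_force() for _ in range(4)],0)
    f0=rd(); fs=[]; k=0
    while d-k>dmin:
        k+=step; arm.line_to(p-n*k+zf*Z,velocity=.03); f=rd()-f0; fs.append((round((d-k)*1000,1),round(f@n,1),round(f[2],1)))
        if f@n>thr and len(fs)>1 and fs[-2][1]>thr*.5: break
    print(fs,"t",arm.read_time()); return p-n*k,d-k
E
python3 - <<'E'
from h import *
p=np.load("pics/pA.npy"); a=np.radians(8.96); A,n=axes(a)
arm.line_to(p+.0855*Z,velocity=.04); arm.pause(.1)
p2,d=feel(p,n,.0855,.067,.0575)
print(np.round(arm.read_tool_pos(),4),p2)
np.save("pics/pA2.npy",np.array([*p2,d]))
E
```

```text
[(66.0, np.float64(0.7), np.float64(2.6)), (65.0, np.float64(2.4), np.float64(3.7))] t 34.0833
[0.5038 0.1595 0.0859] [0.5038387  0.15901396 0.        ]
```

The upward force suggests the chock is pitched slightly toe-down in the grip. I'll release it so it lies flat, regrip it on the table and slide it in.

```bash
python3 - <<'E'
from h import *
v=np.load("pics/pA2.npy"); p=v[:3]; d=v[3]; a=np.radians(8.96); A,n=axes(a)
arm.line_to(p+.0845*Z,velocity=.04); arm.move_gripper(.7); arm.pause(.1)
print("free",np.mean([arm.read_ft_force() for _ in range(4)],0).round(1))
arm.line_to(p+.082*Z,velocity=.05); arm.move_gripper(0,20); arm.pause(.1)
print("grip",np.mean([arm.read_ft_force() for _ in range(4)],0).round(1),np.round(arm.read_tool_pos(),4),arm.read_time())
p2,d=feel(p,n,.082,d,.0555,thr=2.0)
print(np.round(arm.read_tool_pos(),4),p2+.082*Z)
np.save("pics/pA3.npy",np.array([*p2,d]))
from see import see
i,P=see("w8"); 
cv2.imwrite("pics/c8.png",i[:330])
E
```

```text
free [ 0.1  0.8 -0. ]
grip [-0.1 -0.1  0.2] [0.5038 0.159  0.082 ] 35.3333
[(np.float64(64.0), np.float64(1.7), np.float64(0.8)), (np.float64(63.0), np.float64(3.1), np.float64(3.6))] t 35.8333
[0.504  0.1576 0.0824] [0.50415019 0.15703837 0.082     ]
```

View pics/c8.png

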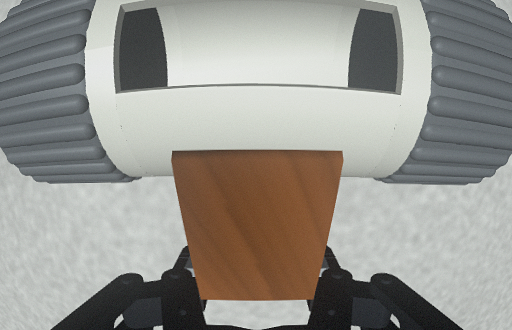

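I was wrong: the brown overlaps the pipe silhouette (row 151 against 178). I lowered the chock with its toe over the tube, so the toe is resting on the pipe, pitched up. Fix: lift it, move out, set it down clear, release it flat and re-measure.

```bash
python3 - <<'E'
from h import *; from see import see
Cm=np.array([.5177,.0711,0]); a=np.radians(8.96); A,n=axes(a)
p=np.array(arm.read_tool_pos()); p[2]=0; d=(p-Cm)@n; print("d tcp",d)
arm.line_to(p+.125*Z,velocity=.2)
p2=p+n*(.130-d); arm.line_to(p2+.125*Z,velocity=.25); arm.line_to(p2+.088*Z,velocity=.15)
arm.line_to(p2+.081*Z,velocity=.05); arm.move_gripper(.75); arm.pause(.2)
arm.line_to(p2+.12*Z,velocity=.25); arm.line_to(p2-.0*n+.20*Z,velocity=.3)
i,P=see("w9"); g=(Cm+.105*n)[:2]
c,t,l,w,st=chock(i,P,g,a-np.pi/2); print(c,np.degrees(t),l,w,st,"d",(c-Cm[:2])@n[:2],"along",(c-Cm[:2])@A[:2],arm.read_time())
m=cv2.cvtColor(i,cv2.COLOR_BGR2GRAY).astype(int)
for u in(180,256,330): print(u,[ (v,m[v+1,u]-m[v-1,u]) for v in range(2,200) if abs(m[v+1,u]-m[v-1,u])>14])
print([proj("wrist",Cm+k*A+[0,0,.042],P).round() for k in(-.045,0,.045)])
E
```

```text
d tcp 0.08762070764238133
[0.50552051 0.15633187] -81.1072433461524 0.09883813456572169 0.051953252905045655 [ 225   88   62  121 7157] d 0.08608870300290723 along 0.0012435624686384149 38.55
180 [(2, np.int64(-19)), (7, np.int64(19)), (8, np.int64(25)), (10, np.int64(-19)), (11, np.int64(-23)), (14, np.int64(-20)), (16, np.int64(16)), (17, np.int64(17)), (18, np.int64(17)), (20, np.int64(-17)), (21, np.int64(-33)), (23, np.int64(28)), (24, np.int64(19)), (26, np.int64(-22)), (27, np.int64(-16)), (29, np.int64(25)), (30, np.int64(20)), (31, np.int64(-16)), (32, np.int64(-26)), (33, np.int64(-15)), (35, np.int64(33)), (36, np.int64(33)), (38, np.int64(-18)), (39, np.int64(-26)), (41, np.int64(24)), (42, np.int64(16)), (43, np.int64(-16)), (44, np.int64(-23)), (45, np.int64(-15)), (46, np.int64(-19)), (48, np.int64(32)), (53, np.int64(23)), (55, np.int64(-17)), (56, np.int64(-20)), (58, np.int64(-23)), (60, np.int64(21)), (64, np.int64(26)), (66, np.int64(-22)), (67, np.int64(-18)), (68, np.int64(-17)), (69, np.int64(-22)), (71, np.int64(16)), (73, np.int64(39)), (74, np.int64(25)), (7
[... 677 characters left out ...]
(27, np.int64(-16)), (28, np.int64(-21)), (32, np.int64(-15)), (34, np.int64(29)), (35, np.int64(24)), (40, np.int64(-16)), (47, np.int64(20)), (48, np.int64(21)), (56, np.int64(-17)), (57, np.int64(-18)), (58, np.int64(-22)), (60, np.int64(22)), (64, np.int64(27)), (67, np.int64(-20)), (68, np.int64(-21)), (69, np.int64(-22)), (71, np.int64(17)), (73, np.int64(16)), (74, np.int64(27)), (76, np.int64(-23)), (77, np.int64(-17)), (78, np.int64(-17)), (81, np.int64(40)), (82, np.int64(31)), (83, np.int64(-24)), (84, np.int64(-21)), (85, np.int64(-33)), (87, np.int64(38)), (89, np.int64(-21)), (92, np.int64(94)), (93, np.int64(91))]
[array([315.,  40.]), array([256.,  38.]), array([198.,  40.])]
```

```bash
python3 - <<'E'
from h import *
for f in("w6","w9"):
    i=cv2.imread(f"pics/{f}.png"); b=np.load(f"pics/{f}.npy"); P=(b[:3],b[3:]); h=cv2.cvtColor(i,cv2.COLOR_BGR2HSV)
    k=((h[...,0]<16)&(h[...,1]>100)&(h[...,2]>40)); R=Rn.from_quat(P[1]).as_matrix(); n=R[:,2]
    for v in range(64,216,8):
        u=np.where(k[v,200:320])[0]
        if len(u)<20: continue
        l,r=200+u.min(),200+u.max()+1
        o,d1=ray("wrist",(l,v),P); _,d2=ray("wrist",(r,v),P)
        s=.046/np.linalg.norm(d1-d2); X=o+s*(d1+d2)/2   # point where the width is 46 mm
        print(f,v,l,r,len(u),"n-coord %.3f z %.3f"%((X-np.array([.5177,.0711,0]))@n,X[2]), h[v,256])
E
```

```text
w6 72 234 284 50 n-coord -0.032 z 0.001 [ 14 136 107]
w6 80 233 284 51 n-coord -0.024 z 0.007 [ 11 129 109]
w6 88 232 285 53 n-coord -0.016 z 0.018 [ 12 138  98]
w6 96 232 285 53 n-coord -0.009 z 0.018 [ 11 144 110]
w6 104 231 286 55 n-coord -0.001 z 0.028 [ 10 144 108]
w6 112 231 286 55 n-coord 0.005 z 0.029 [ 12 138 107]
w6 120 231 287 56 n-coord 0.012 z 0.034 [ 11 140  95]
w6 128 231 287 56 n-coord 0.019 z 0.035 [ 13 144  99]
w6 136 230 286 56 n-coord 0.025 z 0.036 [ 11 132 106]
w6 144 231 286 55 n-coord 0.032 z 0.032 [ 12 139 108]
w6 152 230 286 56 n-coord 0.038 z 0.038 [ 11 134 114]
w6 160 230 286 56 n-coord 0.045 z 0.039 [ 13 141 121]
w9 96 226 286 60 n-coord 0.046 z 0.039 [ 13 146 117]
w9 104 225 286 61 n-coord 0.052 z 0.044 [ 11 132 124]
w9 112 225 287 62 n-coord 0.058 z 0.048 [ 11 146 119]
w9 120 225 287 62 n-coord 0.064 z 0.048 [ 14 139 117]
w9 128 226 286 60 n-coord 0.070 z 0.042 [ 13 146 117]
w9 136 226 286 60 n-coord 0.076 z 0.043 [ 12 143 114]
w9 144 226 286 60 n-coord 0.083 z 0.044 [ 13 143 114]
w9 152 226 286 60 n-coord 0.089 z 0.045 [ 11 145 128]
w9 160 226 286 60 n-coord 0.095 z 0.046 [ 13 154 129]
w9 168 225 286 61 n-coord 0.100 z 0.051 [ 13 144 131]
w9 176 226 286 60 n-coord 0.107 z 0.049 [ 12 141 125]
w9 184 226 285 59 n-coord 0.114 z 0.046 [ 13 145 121]
w9 192 227 284 57 n-coord 0.122 z 0.040 [ 13 140 122]
w9 200 228 283 55 n-coord 0.131 z 0.034 [ 12 130 124]
w9 208 228 283 55 n-coord 0.137 z 0.036 [ 12 140 118]
```

Widths show a flat face at about 45 mm height along the whole length, so the chock has tipped over and may be upside down. I'll spend the last view on a montage.

```bash
python3 - <<'E'
from h import *
s=snapshot("side"); cv2.imwrite("pics/s9.png",s); i=cv2.imread("pics/w9.png")
u,v=proj("side",np.array([.505,.15,.03])).astype(int); print(u,v)
c=cv2.resize(s[v-45:v+45,u-45:u+45],(400,400),interpolation=cv2.INTER_CUBIC)
w=cv2.resize(i[0:240,136:376],(400,400),interpolation=cv2.INTER_CUBIC)
cv2.imwrite("pics/c9.png",np.hstack([w,c]))
E
```

```text
231 247
```

View pics/c9.png

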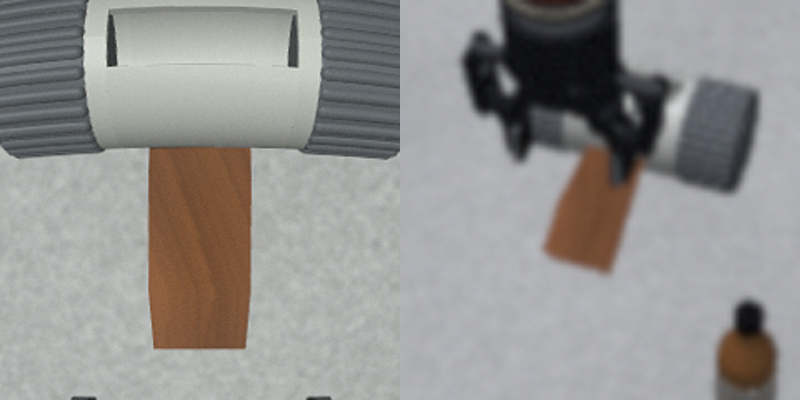

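The picture shows the chock still leaning. Its slope face is level (rows 88–175), the heel corner is on the table at about d=114 mm, and the toe is against the pipe's side. I'll grip the heel end, pull it outward, let it drop flat, then measure chock and tube in one picture.

```bash
cat > m2.py <<'E'
from h import *; from see import see
Cm=np.array([.5177,.0711,0]); a=np.radians(8.96); A,n=axes(a)
def edges(i,u,v0=60,v1=235,th=16):
    m=cv2.cvtColor(cv2.GaussianBlur(i,(3,3),0),cv2.COLOR_BGR2GRAY).astype(int)
    e=[(v,int(m[v+1,u]-m[v-1,u])) for v in range(v0,v1)]
    return [x for x in e if abs(x[1])>th]
E
python3 - <<'E'
from m2 import *
X=lambda d,z: Cm+n*d+z*Z+.001*A
arm.line_to(X(.122,.10),velocity=.25); arm.line_to(X(.122,.085),velocity=.12); arm.move_gripper(0,20); print("open",arm.read_opening())
arm.line_to(X(.135,.09),velocity=.12); arm.line_to(X(.175,.092),velocity=.2); arm.line_to(X(.175,.085),velocity=.08)
arm.move_gripper(.75); arm.pause(.15)
arm.line_to(X(.175,.13),velocity=.3); arm.line_to(X(.06,.22),velocity=.35); arm.pause(.1)
i,P=see("w10")
c,t,l,w,st=chock(i,P,(Cm+.122*n)[:2],a-np.pi/2); print(c,np.degrees(t),l,w,st,"d",(c-Cm[:2])@n[:2],"along",(c-Cm[:2])@A[:2],arm.read_time())
for s in(-.041,0,.041):
    u=int(proj("wrist",Cm+s*A+.06*Z,P)[0]); print(u,edges(i,u))
print([proj("wrist",Cm+k*n+h*Z,P).round(1) for k,h in((0,.042),(-.013,.08),(.013,.08),(0,.082))])
h=cv2.cvtColor(i,cv2.COLOR_BGR2HSV); k=((h[...,0]<16)&(h[...,1]>100)&(h[...,2]>40))
print([(v,200+np.where(k[v,200:320])[0].min(),int(k[v,200:320].sum())) for v in range(180,300,8) if k[v,200:320].sum()>20])
E
```

```text
open 0.5352331023215186
[0.49992541 0.19565141] -80.98724691273884 0.08900494757544111 0.04914848081275941 [ 232  204   46   95 4341] d 0.12579985273668995 along 0.0018405570080210097 42.0667
309 [(77, -38), (78, -35), (107, -19), (108, -32), (109, -25), (143, 17), (173, 27), (174, 27)]
256 [(75, -31), (76, -47), (77, -28), (106, -40), (107, -29), (108, 36), (109, 55), (110, 18), (139, -20), (140, -61), (141, -36), (142, 53), (143, 68), (144, 17), (172, 24), (173, 35), (174, 18), (201, -23), (202, -50), (203, -55), (204, -30)]
203 [(76, -31), (77, -54), (78, -32), (173, 25), (174, 23)]
[array([256.1, 124.5]), array([256.2, 108.5]), array([256.2, 145.3]), array([256.2, 127.2])]
[(204, np.int64(233), 45), (212, np.int64(232), 45), (220, np.int64(232), 46), (228, np.int64(232), 46), (236, np.int64(232), 46), (244, np.int64(232), 46), (252, np.int64(232), 46), (260, np.int64(232), 46), (268, np.int64(232), 46), (276, np.int64(232), 46), (284, np.int64(232), 46), (292, np.int64(232), 45)]
```

Chock A is flat, with length 89 mm, d=125.8 mm, and square to within 0.1°. The tube hasn't moved (silhouette mid-row 124.6 against 124.5 predicted), and the slot is about 2° off up. Now regrip A and slide it in.

```bash
cat >> m2.py <<'E'
def slide_in(nn,dc,al,zg,dstop,dmin,thr=1.6):
    """regrip the chock lying at dc along nn, slide it toe-first to the tube, feel, release"""
    X=lambda d,z,al=0: Cm+nn*(d+G)+z*Z+al*A
    arm.line_to(X(dc,.11,al),velocity=.35); arm.line_to(X(dc,zg,al),velocity=.15); arm.move_gripper(0,20)
    print("grip",arm.read_opening(),np.mean([arm.read_ft_force() for _ in range(4)],0).round(1))
    arm.line_to(X((dc+dstop)/2,zg+.0005),velocity=.12); arm.line_to(X(dstop,zg+.0005),velocity=.08); arm.pause(.1)
    rd=lambda: np.mean([arm.read_ft_force() for _ in range(5)],0)@nn
    f0=rd(); d=dstop; fs=[]; hit=0
    while d>dmin+1e-6 and hit<2:
        d-=.0005; arm.line_to(X(d,zg+.0005),velocity=.02); f=rd()-f0; fs.append((round(d*1e3,1),round(f,1))); hit=hit+1 if f>thr else 0
    print(f0.round(1),fs); print("act d",(np.array(arm.read_tool_pos())-Cm)@nn-G,"z",arm.read_tool_pos()[2])
    arm.move_gripper(.72); arm.line_to(X(d,.12),velocity=.2)
    print("t",arm.read_time())
E
python3 - <<'E'
from m2 import *
slide_in(n,.1258,.0018,.0805,.063,.0585)
arm.line_to(Cm+.03*n+.22*Z,velocity=.35); arm.pause(.1)
i,P=see("w11")
c,t,l,w,st=chock(i,P,(Cm+.06*n)[:2],a-np.pi/2); print(c,np.degrees(t),l,w,st,"d",(c-Cm[:2])@n[:2],"along",(c-Cm[:2])@A[:2],arm.read_time())
for s in(-.041,0,.041):
    u=int(proj("wrist",Cm+s*A+.06*Z,P)[0]); print(u,edges(i,u))
print([proj("wrist",Cm+k*n+h*Z,P).round(1) for k,h in((0,.042),(-.013,.08),(.013,.08),(.104,.04))])
E
```

```text
grip 0.5345959351550731 [ 0.1 -1.5  5.9]
0.4 [(62.5, np.float64(0.8)), (62.0, np.float64(1.5)), (61.5, np.float64(1.6)), (61.0, np.float64(2.3)), (60.5, np.float64(2.8))]
act d 0.06099515974018436 z 0.0820166197028682
t 46.2083
[0.50599468 0.15088177] -81.03779720532579 0.048686885430752044 0.04848480319352444 [ 230  210   49   61 2949] d 0.0806312632223358 along 0.0008631146505000687 46.8333
306 [(114, -49), (115, -56), (116, -18), (151, -33), (152, -38), (153, -20), (210, 19)]
254 [(113, -33), (114, -53), (115, -29), (150, -20), (152, 37), (153, 34), (182, -27), (183, -35), (185, 53), (186, 52), (187, 18), (208, -38), (209, -49), (210, -31)]
202 [(113, -36), (114, -58), (115, -40), (209, 17), (210, 28)]
[array([254.5, 161.7]), array([254.3, 152.7]), array([254.4, 188.2]), array([254.8, 269.3])]
```

A is in place: heel edge at about d=105 mm, so its centre is at about 60 mm, and it's square. The tube hasn't moved. Now chock B: look from above and pick.

```bash
python3 - <<'E'
from m2 import *
g=np.array([.521,-.392]); toe=np.radians(208); j0=np.array(arm.read_joint_positions()); best=None
for s in(-1,1):
    yd=toe+s*np.pi/2; zt=np.array([np.sin(yd),-np.cos(yd)]); k1=arm.ik(np.array([*(g+.065*zt),.2]),q(yd)); k2=arm.ik(np.array([*g,.08]),q(yd)); k3=arm.ik(Cm-n*.125+.08*Z,q(a+np.pi/2+s*np.pi/2))
    ok=all(k is not None for k in(k1,k2,k3)); c=max(np.abs(k1-j0).max(),np.abs(k2-k3).max()) if ok else 9; print(s,ok,c)
    if ok and (best is None or c<best[0]): best=(c,s)
s=best[1]; yd=toe+s*np.pi/2; zt=np.array([np.sin(yd),-np.cos(yd)])
arm.movep(np.array([*(g+.065*zt),.2]),q(yd)); arm.pause(.05)
i,P=see("w12"); c,t,l,w,st=chock(i,P,g,toe); print(c,np.degrees(t),l,w,st,arm.read_time())
np.save("pics/B.npy",np.array([*c,t,s]))
h=cv2.cvtColor(i,cv2.COLOR_BGR2HSV); k=((h[...,0]<16)&(h[...,1]>100)&(h[...,2]>40))
print([(v,int(k[v,200:320].sum())) for v in range(56,200,8)], proj("wrist",np.array([*(c+.04*np.array([np.cos(t),np.sin(t)])),0]),P))
E
```

```text
-1 True 1.4696577373281925
1 True 2.1078321578039874
[ 0.51213278 -0.39378469] -151.28313155497491 0.08872094509820001 0.04883813074872234 [ 229   58   59  105 5918] 48.6417
[(56, 0), (64, 52), (72, 54), (80, 54), (88, 55), (96, 56), (104, 57), (112, 59), (120, 60), (128, 58), (136, 58), (144, 58), (152, 58), (160, 58), (168, 0), (176, 0), (184, 0), (192, 0)] [257.52507586  62.72085265]
```

B: centre (0.5121,−0.3938), toe at 208.7°. The narrow end at row 62 matches the toe. Pick it, lower it clear of the tube this time (d=110 mm), then slide in.

```bash
python3 - <<'E'
from m2 import *
b=np.load("pics/B.npy"); c=b[:2]; t=b[2]; T=np.array([np.cos(t),np.sin(t)]); yd=t-np.pi/2; zg=.083
p=np.array([*(c-G*T),0]); arm.move_gripper(.75,30); arm.line_to(p+.12*Z,velocity=.3,ori=q(yd)); arm.line_to(p+zg*Z,velocity=.15)
arm.move_gripper(0,40); print("open",arm.read_opening(),np.round(arm.read_ft_force(),1),np.round(arm.read_tool_pos()-p,4))
arm.line_to(p+.13*Z,velocity=.25)
nn=-n; X=lambda d,z: Cm+nn*(d+G)+z*Z; Q=q(a)
arm.movep(X(.110,.13),Q); arm.line_to(X(.110,zg+.003),velocity=.15)
rd=lambda: np.mean([arm.read_ft_force() for _ in range(5)],0)
print("above",rd().round(1)); arm.line_to(X(.110,zg+.0005),velocity=.04); print("down",rd().round(1),np.round(arm.read_tool_pos(),4),arm.read_time())
E
```

```text
open 0.5313997954834705 [0.5 0.2 4.8] [0.0013 0.0001 0.0848]
above [-0.6 -0.5 -1.2]
down [-0.3 -0.   2.5] [ 0.5391 -0.0616  0.0841] 52.9417
```

```bash
python3 - <<'E'
from m2 import *
nn=-n; X=lambda d,z: Cm+nn*(d+G)+z*Z; z=.0843
arm.line_to(X(.064,z),velocity=.1); arm.pause(.1)
rd=lambda: np.mean([arm.read_ft_force() for _ in range(5)],0)
r0=rd(); f0=r0@nn; d=.064; fs=[]; hit=0
while d>.058+1e-6 and hit<2:
    d-=.0005; arm.line_to(X(d,z),velocity=.02); r=rd(); f=r@nn-f0; fs.append((round(d*1e3,1),round(f,1),round(r[2],1))); hit=hit+1 if f>2.5 else 0
print(r0.round(1),fs,"act d",(np.array(arm.read_tool_pos())-Cm)@nn-G)
arm.move_gripper(.72); arm.line_to(X(d,.13),velocity=.25)
arm.line_to(Cm+nn*.06+.24*Z,velocity=.3); arm.pause(.1)
i,P=see("w13"); print(arm.read_time())
h=cv2.cvtColor(i,cv2.COLOR_BGR2HSV); k=((h[...,0]<16)&(h[...,1]>100)&(h[...,2]>40)).astype(np.uint8)
N,L,st,ce=cv2.connectedComponentsWithStats(k)
for j in range(1,N):
    if st[j,4]>500: print(st[j],ce[j])
for s in(-.041,0,.041):
    u=int(proj("wrist",Cm+s*A+.06*Z,P)[0]); print(u,edges(i,u,20,330))
for k,hh in((0,.042),(-.013,.08),(.013,.08),(.104,.04),(-.104,.04)): print(k,proj("wrist",Cm+k*n+hh*Z,P).round(1),proj("wrist",Cm+(k+.001)*n+hh*Z,P).round(1))
E
```

```text
[-0.   0.2 -1.1] [(63.5, np.float64(-0.4), np.float64(-1.6)), (63.0, np.float64(-0.1), np.float64(-0.8)), (62.5, np.float64(0.3), np.float64(-0.7)), (62.0, np.float64(0.9), np.float64(-1.7)), (61.5, np.float64(0.5), np.float64(-1.1)), (61.0, np.float64(0.9), np.float64(-1.1)), (60.5, np.float64(0.1), np.float64(-2.3)), (60.0, np.float64(0.2), np.float64(-2.1)), (59.5, np.float64(2.2), np.float64(-1.4)), (59.0, np.float64(1.9), np.float64(-1.6)), (58.5, np.float64(3.3), np.float64(-1.8)), (58.0, np.float64(3.4), np.float64(-3.0))] act d 0.05788711667437022
57.9667
[ 234    8   51   68 3335] [259.11724138  41.0185907 ]
[ 235  165   48   65 3068] [258.25097784 196.95469361]
209 [(75, -25), (76, -21), (164, 32), (165, 41), (166, 23), (323, -54), (324, -108), (325, -91), (326, -29)]
258 [(74, 26), (75, 39), (76, 32), (77, 17), (105, -40), (106, -51), (108, 51), (109, 21), (136, -35), (137, -37), (139, 31), (140, 17), (163, -22), (164, -23), (228, 26), (229, 58), (230, 55), (231, 20), (328, -36), (329, -94)]
307 [(76, -31), (77, -17), (164, 21), (165, 44), (166, 37), (323, -43), (324, -67), (325, -52), (326, -30), (327, -25), (328, -20)]
0 [258.7 122.8] [258.7 121.7]
-0.013 [259.  141.5] [259.  140.2]
0.013 [258.9 107.8] [258.9 106.5]
0.104 [258.6  11.5] [258.6  10.5]
-0.104 [258.7 230.9] [258.7 230. ]
```

B met contact around d=59 mm. In this view each chock is about 60 mm from the axis, so there may be up to 1 mm of slack on each side, and the slot is about 1° from up. There's time for one gentle nudge on A's heel with closed fingers to take up slack.

```bash
python3 - <<'E'
from m2 import *
X=lambda d,z: Cm+n*d+z*Z
arm.line_to(X(.0,.2),velocity=.35); arm.line_to(X(.130,.16),velocity=.35); arm.move_gripper(0,20); arm.line_to(X(.130,.088),velocity=.2); arm.pause(.1)
rd=lambda: np.mean([arm.read_ft_force() for _ in range(5)],0)@n
f0=rd(); d=.130; fs=[]; d1=None
while d>.106:
    d-=.001; arm.line_to(X(d,.088),velocity=.03); f=rd()-f0; fs.append((round(d*1e3),round(f,1)))
    if f>1.2 and d1 is None: d1=d
    if f>3.2 or (d1 and d1-d>.004) or arm.read_time()>64.5: break
print(fs,arm.read_time())
arm.line_to(X(d+.015,.088),velocity=.2); arm.line_to(X(.12,.16),velocity=.3)
arm.line_to(X(.05,.235),velocity=.4)
i,P=see("w14"); print(arm.read_time())
h=cv2.cvtColor(i,cv2.COLOR_BGR2HSV); k=((h[...,0]<16)&(h[...,1]>100)&(h[...,2]>40)).astype(np.uint8)
N,L,st,ce=cv2.connectedComponentsWithStats(k)
for j in range(1,N):
    if st[j,4]>500: print(st[j],ce[j],cv2.minAreaRect(np.argwhere(L==j)[:,::-1].astype(np.float32)))
for s in(-.041,0,.041):
    u=int(proj("wrist",Cm+s*A+.06*Z,P)[0]); print(u,edges(i,u,60,300))
for k,hh in((0,.042),(-.013,.08),(.013,.08),(.104,.04),(-.104,.04)): print(k,proj("wrist",Cm+k*n+hh*Z,P).round(1))
E
```

```text
[(129, np.float64(-1.0)), (128, np.float64(-0.3)), (127, np.float64(-0.3)), (126, np.float64(-0.8)), (125, np.float64(0.2)), (124, np.float64(-0.2)), (123, np.float64(-0.2)), (122, np.float64(-1.1)), (121, np.float64(-0.1)), (120, np.float64(-0.7)), (119, np.float64(0.6)), (118, np.float64(2.3)), (117, np.float64(3.7))] 63.3333
64.4333
[  66   13   47   46 1448] [89.61325967 35.22237569] ((89.97227478027344, 36.32277297973633), (42.185447692871094, 46.01240158081055), 20.85445785522461)
[ 233  124   51   71 3478] [257.58309373 158.34416331] ((258.0, 159.0), (70.0, 50.0), 90.0)
212 [(193, -30), (194, -54), (195, -44), (278, -30), (279, -95), (280, -102), (281, -48)]
257 [(122, -36), (123, -63), (124, -49), (232, -46), (233, -108), (234, -107), (235, -45)]
301 [(193, -21), (194, -50), (195, -54), (196, -20), (242, -24), (243, -20), (278, -23), (279, -86), (280, -101), (281, -54)]
0 [257.3 237. ]
-0.013 [257.4 268.4]
0.013 [257.3 241.5]
0.104 [256.8 127.4]
-0.104 [257.6 318.8]
```

The nudge met firm resistance (3.7 N within 2 mm of touching), so it's snug, and the chock is still square. One quick slot check, then hand in.

```bash
python3 - <<'E'
from m2 import *
arm.line_to(Cm-n*.06+.24*Z,velocity=.25)
i,P=see("w15"); print(arm.read_time())
for s in(-.041,0,.041):
    u=int(proj("wrist",Cm+s*A+.06*Z,P)[0]); print(u,edges(i,u,20,330))
h=cv2.cvtColor(i,cv2.COLOR_BGR2HSV); k=((h[...,0]<16)&(h[...,1]>100)&(h[...,2]>40)).astype(np.uint8)
N,L,st,ce=cv2.connectedComponentsWithStats(k); print([x.tolist() for x in st[1:] if x[4]>500])
for k,hh in((0,.042),(-.013,.08),(.013,.08),(.104,.04),(-.104,.04)): print(k,proj("wrist",Cm+k*n+hh*Z,P).round(1))
ticket.finish_job(); print(arm.read_time())
E
```

```text
65.075
209 [(79, -26), (80, -25), (168, 46), (169, 39), (279, -61), (280, -108), (281, -81), (282, -25)]
257 [(78, 20), (79, 38), (80, 36), (81, 21), (110, -37), (111, -43), (113, 44), (114, 24), (141, -46), (142, -31), (143, 26), (144, 35), (167, -22), (168, -23), (232, 18), (233, -27), (234, -65), (235, -37), (307, 28), (308, 83), (309, 101), (310, 49), (328, -40), (329, -103)]
306 [(80, -31), (81, -21), (168, 17), (169, 46), (170, 41), (279, -39), (280, -101), (281, -103), (282, -43)]
[[234, 12, 51, 68, 3369], [234, 169, 48, 64, 3023]]
0 [257.9 125. ]
-0.013 [258.  143.9]
0.013 [258.  110.3]
0.104 [258.   13.7]
-0.104 [257.7 232.7]
the job is handed in; nothing more can be done
the job is handed in; nothing more can be done
```

I rolled the mould about 180° to the left until its slot faced up, set both chocks against it toe-in, and handed the job in at about 65 s. No verdict was reported.

**Last checks**
- **Slot:** it measured about 1–2° from straight up, which is within the measuring error.
- **Chocks:** both centres came out about 60 mm from the tube's axis, against 59 mm for just touching. That leaves up to about 1 mm of slack per side within camera error. Chock A measured square to the tube. Chock B was held square by the jaws, but I didn't measure its angle after release.
- **Snugness:** a final light push on chock A's heel met firm resistance, 3.7 N within 2 mm of touching. Chock B had met contact at about 59 mm when I slid it in.
- **Disagreement:** wrist views with the tool turned half round put the tube about 2 mm further left than the earlier views. I took this as calibration error, but a real shift of 1–2 mm is possible.

**What went wrong**
- I first lowered chock A with its toe over the pipe, and it tipped up against the tube. I pulled it clear, let it drop flat and placed it again.
- Afterwards the tube measured unmoved and the slot unturned, but chock A pressed on the mould with about 10 N in the process.

I didn't re-measure the bystanders at the end; no contact with them was planned or noticed.

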